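Hang the peg caddies on the balance bar

TASK

Hang the two large clothes-peg caddies by their hooks on the pivoting bar, one at the left place and one at the right place, each between its two collars, so that the bar ends level. The small caddy is too light to balance a large one and is not to be used.

Things in the scene. Friction and masses are not known exactly. Their poses are not given: they have to be found in the camera images.
- caddy_a_mid (a point): Large grey peg caddy, 160 g, 195 mm high (the unwanted small one: 135). Point: its centre, 97.5 mm above its underside; z up. In mm from the underside: bin 44 (x) by 70 (y), 0-55, pegs to 62; strap 14 wide (y) up its x=+18 side, bent over into a hook 32 wide inside, inner top at 141; lip at x=-18 comes down to 108. Grip block on top 30 (x) by 16 (y), 143-195.
- caddy_b_mid (a point): The other large caddy, same as caddy_a in shape, weight and axes. Its hook is open on its -x side, from pegs (62 mm) to lip (108 mm): a bar lying along its y goes in there as the caddy moves sideways towards its own -x; then lower it until the bar is under the hook's inner top. Hung, its centre is about 38 mm below the bar's axis.
- seat_left (a point): Middle of the bar's left (+y) hanging place, on the axis of the steel bar (12 mm thick, 340 long, axis 190 mm above the table when level). 130 mm from the pivot at the bar's middle, between two black collars (20 mm across, 50 mm apart). y along the bar to its left end, z up, x level. Post at the pivot ends 16 mm above the bar's axis; base 130 x 160 mm.
- seat_right (a point): Middle of the right (-y) hanging place, 130 mm from the pivot, otherwise as seat_left, same axes. The bar tips like a scale beam about its middle; a light spring levels it when empty. One large caddy alone tips it to its stop at 8 degrees: that place sinks 18 mm and the other rises 18 mm. Two large ones balance.
Mind the look-alikes: they are no part of the job. Leave any green or red look-alike of the part that bears caddy_b_mid alone.

How it is judged:
At the end, for the whole second after the job is handed in: One large caddy hangs at the left place and the other at the right place: each centre within 25 mm of its place seen from above and 25 to 50 mm below the bar's axis there; and the bar is level within 5 degrees (((horizontal distance between caddy_a_mid and seat_left below 0.025 m and z of caddy_a_mid in the frame of seat_left between -0.05 and -0.025 m and horizontal distance between caddy_b_mid and seat_right below 0.025 m and z of caddy_b_mid in the frame of seat_right between -0.05 and -0.025 m) or (horizontal distance between caddy_b_mid and seat_left below 0.025 m and z of caddy_b_mid in the frame of seat_left between -0.05 and -0.025 m and horizontal distance between caddy_a_mid and seat_right below 0.025 m and z of caddy_a_mid in the frame of seat_right between -0.05 and -0.025 m)) and angle between seat_left's own z axis and vertical below 0.087 rad); the robot touches nothing.
It also fails if it takes over 69 s, if anything falls off the work surface, if the arm or the gripper's body presses on something with over 40 N, if the wrist force passes 120 N, or if a joint passes its speed limit or range.

ROBOT

A 7-joint arm with a two-finger parallel gripper is mounted at the origin on the work surface. World frame = base frame: x ahead of the robot, y to its left, z up, the work surface at z = 0. Lengths are in m, angles in rad, forces in N, time in s.
With the tool pointing down it reaches from about 0.425 to 0.875 m from the base axis. Payload 4.7 kg.
Tool frame: the origin (TCP) lies midway between the tips of the shut fingers; the grasp point (between the pads) lies 19 mm behind it; y points along the fingers, z is the direction in which the jaws open and shut, and the axes are right-handed (so a half turn about y gives the same grasp; the last joint's range is limited). The gripper opens to 87 mm and grips with 3 to 60 N. Pads are 19 mm wide; open, the fingers measure 117 mm over their backs; the gripper's body (75 mm by 190 mm) begins 51 mm behind the grasp point.
Start: joints at [0.014, 0.321, -0.07, 1.45, 0.023, 1.371, -0.057], TCP at [0.65, -0, 0.223] pointing down, gripper open.
Joint ranges: [-2.86, 2.86], [-0.3, 2.09], [-1.38, 1.24], [0.06, 2.45], [-1.56, 4.7], [0.09, 2.05], [-2.69, 2.69]. Speed limits (rad/s): [2.57, 2.57, 3.14, 3.14, 3.14, 3.14, 3.14].

INTERFACE

Orientations are given as a rotation vector (axis times angle).
In Python, from bench import ctrl gives the robot as it stands.
- The arm moves only by the tool play_rows, never from a script. Its arguments are lists of equal length, an entry for each row: "translation": the shift along the tool's x, y, z in mm, a list of three; "turn": the turn, a rotation vector about the tool's x, y, z in rad, a list of three; "fingers": the opening, from -1 (shut) to 1 (fully open), so that 0 is half open. In form: {"translation": [[dx, dy, dz], ...], "turn": [[wx, wy, wz], ...], "fingers": [fingers, ...]}. A call has exactly 10 rows; each row shifts and turns the commanded pose from where the row before left it, along the tool's axes as they then stand; what a row does not reach is not made up. A row lasts 1/12 s, in which the tool goes at most 41.7 mm and 7.16 degrees, less where a joint would pass 70% of its speed; a pose out of reach is approached as far as the arm can. A call with a gripper value outside its range is refused whole. The fingers move at their own pace and stop on an object; "grip_force" is the grip in N (left out, the last holds). Time passes only in rows, so rows that do not move let the fingers close, or fill a call up. It gives the time, the measured TCP pose, the force and the opening at its end, in the units of the state.
- ctrl.get_state(): the state, without advancing time (a new reading comes with each control period).
- ctrl.get_image(name): name is "scene" or "side" or "wrist"; returns the picture (400x640x3 uint8, blue, green, red); there is no depth.
- ctrl.camera_info(name): a dict with "camera_matrix" (3x3 intrinsics, pixels), "R" (3x3) and "t" (3): a world point X has camera coordinates R X + t. Camera axes: x right, y down, z forward; pixel columns grow to the right and rows downward; lengths in m; the calibration is good to about 2 mm. A picture is of the moment at which its call begins: read the wrist's pose just before it. camera_info takes no time and is no camera call; for the wrist camera it gives the pose at the moment of the call.
- ctrl.close_job(): hands the job in, once; it reports no verdict.
The state is a dict: "time": time; "joint_positions": joint angles; "qd": joint speeds; "joint_torque": joint torques, N m; "position": TCP position; "tool_rot": TCP orientation; "ft_force": force on the tool from outside, world axes, zero at the start; "torque": the same for the moment, N m; "grip_width": opening from 0.0 (shut) to 1.0 (fully open).
Only numpy, scipy, OpenCV 4.12 (cv2) and the standard library are available. Lean on these libraries where they do the work, as an engineer would, in place of code of your own. Each camera call takes 0.05 s, during which the arm holds its last target.

## Working session

There is one attempt and no reset: what is moved stays moved. The work goes in short steps, Python scripts to look and compute and a tool call to move; the robot and the scene stay as the last step left them, time stands still between calls to the robot, and variables do not carry over. Pictures are saved under pics/ and viewed, and the job is handed in when it is done.

Besides the shell and the picture viewer there is one more tool, called after "Call:" as name(argument=value, ...) on one line, values as JSON. play_rows: Moves the arm, as the interface text tells. Its arguments: {"type":"object","properties":{"translation":{"type":"array"},"turn":{"type":"array"},"fingers":{"type":"array"},"grip_force":{"type":"number"}},"required":["translation","turn","fingers"]}

```bash
ls; mkdir -p pics; python3 - <<'E'
from bench import ctrl
import cv2
s=ctrl.get_state()
for k,v in s.items(): print(k,v)
for n in("scene","side","wrist"):
    i=ctrl.camera_info(n); print(n,i)
    cv2.imwrite(f"pics/{n}0.png",ctrl.get_image(n))
E
```

```text
pics
time 0.0
joint_positions [ 0.01411735  0.32182852 -0.07004933  1.45167096  0.0225966   1.37080974
 -0.05688259]
qd [ 0.00208232  0.00014047 -0.00039371 -0.00024467 -0.00103424 -0.00050374
 -0.00128602]
joint_torque [-2.58547143e-04 -4.91284704e+01 -4.03903294e-01 -3.12526345e+01
 -6.40594075e-02  4.37659642e-02  1.61017233e-04]
position [ 6.49442645e-01 -8.25386510e-05  2.21459691e-01]
tool_rot [-1.21069565  1.21057103 -1.20836909]
ft_force [ 0.08090816 -0.74597664 -0.09010049]
torque [-0.0568655  -0.0261915   0.03502612]
grip_width 1.0058673199561907
scene {'camera_matrix': array([[436.16939486,   0.        , 321.92731323],
       [  0.        , 436.16939486, 205.58297631],
       [  0.        ,   0.        ,   1.        ]]), 'R': array([[ 0.32717738,  0.94484824,  0.01472264],
       [ 0.56316218, -0.18245064, -0.80595293],
       [-0.75881705,  0.27198081, -0.59179652]]), 't': array([-0.15306864, -0.24507505,  1.59311427])}
side {'camera_matrix': array([[400.17429472,   0.        , 314.7913115 ],
       [  0.        , 400.17429472, 201.1086997 ],
       [  0.        ,   0.        ,   1.        ]]), 'R': array([[-0.99792725, -0.05993618, -0.0234277 ],
       [-0.01674553,  0.59337083, -0.80475502],
       [ 0.06213526, -0.80269466, -0.59314459]]), 't': array([0.59872521, 0.14212339, 0.991001  ])}
wrist {'camera_matrix': array([[299.96940765,   0.        , 316.91762599],
       [  0.        , 299.96940765, 200.84759424],
       [  0.        ,   0.        ,   1.        ]]), 'R': array([[ 9.99997925e-01,  3.32209115e-04, -2.00970951e-03],
       [ 8.14789564e-04, -9.69480105e-01,  2.45168639e-01],
       [-1.86692613e-03, -2.45169768e-01, -9.69478365e-01]]), 't': array([-0.64856589, -0.03054393,  0.38990486])}
```

View pics/scene0.png

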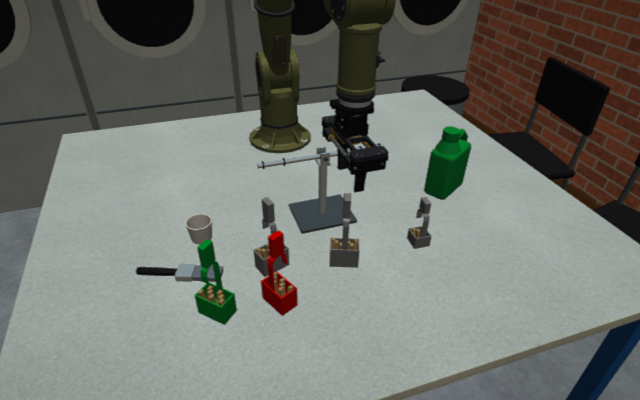

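View pics/side0.png

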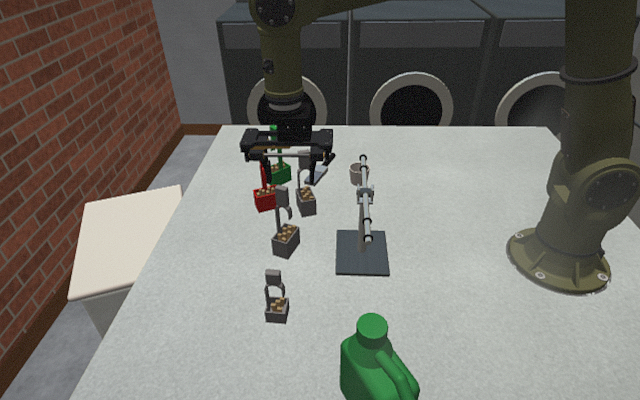

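View pics/wrist0.png

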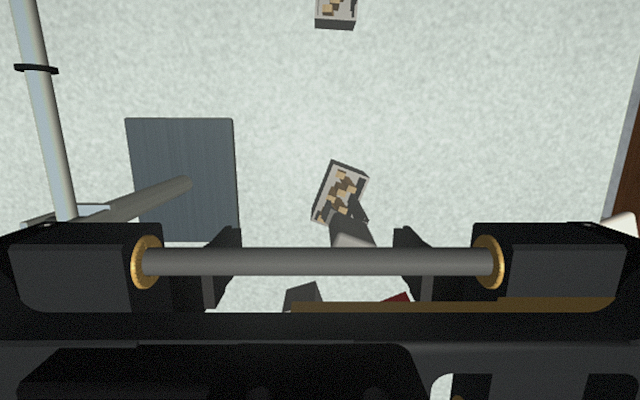

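Scene picture: grey caddies at (270,240), half hidden by the red one (280,275), at (345,240) and at (420,230). The last looks smaller. The bar post is at (323,180). I'll crop both views to confirm.

```bash
python3 - <<'E'
import cv2,numpy as np
a=cv2.imread("pics/scene0.png")[140:330,180:450]; b=cv2.imread("pics/side0.png")[110:340,210:440]
a=cv2.resize(a,None,fx=2.95,fy=2.95,interpolation=cv2.INTER_CUBIC); b=cv2.resize(b,None,fx=2.6,fy=2.6,interpolation=cv2.INTER_CUBIC)
cv2.imwrite("pics/sc_crop.png",a);cv2.imwrite("pics/si_crop.png",b)
from scipy.spatial.transform import Rotation as R
print(R.from_rotvec([-1.21069565,1.21057103,-1.20836909]).as_matrix().round(3))
E
```

```text
[[-0.    -0.002  1.   ]
 [-1.    -0.    -0.   ]
 [ 0.    -1.    -0.002]]
```

View pics/sc_crop.png

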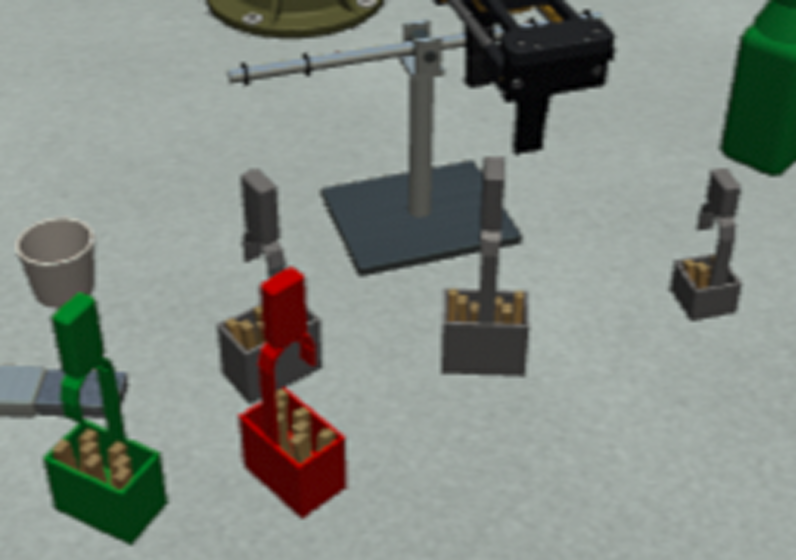

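View pics/si_crop.png

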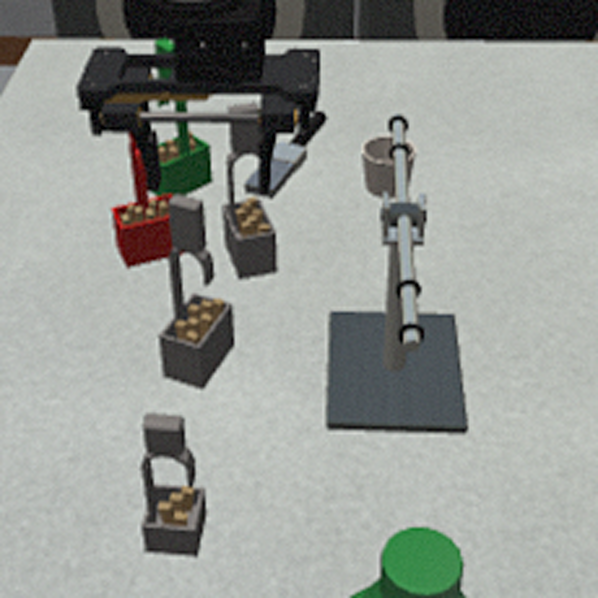

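Two large grey caddies: M at scene (345,240), side (285,240), and N at scene (268,245), side (303,205). The one at scene (420,232), side (276,300) is clearly shorter, so it is the small one. The green and red ones are decoys.

```bash
cat > h.py <<'E'
import numpy as np,cv2
from bench import ctrl
C={n:ctrl.camera_info(n) for n in("scene","side")}
def ray(n,p,c=None):
    c=c or C[n]; K=c["camera_matrix"];R=c["R"]
    d=R.T@np.linalg.solve(K,[p[0],p[1],1.]); return -R.T@c["t"], d/np.linalg.norm(d)
def plane(n,p,z,c=None):
    o,d=ray(n,p,c); return o+d*(z-o[2])/d[2]
def tri(p,q,n1="scene",n2="side"):
    A=np.zeros((3,3));b=np.zeros(3)
    R=[ray(n1,p),ray(n2,q)]
    for o,d in R:
        P=np.eye(3)-np.outer(d,d);A+=P;b+=P@o
    x=np.linalg.solve(A,b); return x.round(4), [round(np.linalg.norm((np.eye(3)-np.outer(d,d))@(x-o))*1e3,1) for o,d in R]
def proj(X,c):
    y=c["R"]@np.asarray(X)+c["t"]; k=c["camera_matrix"]@y; return k[:2]/k[2]
E
python3 - <<'E'
from h import *
S=lambda u,v:(180+u/2.95,140+v/2.95)
T=lambda u,v:(210+u/2.6,110+v/2.6)
print("M top",tri(S(493,163),T(186,203)))
print("N top",tri(S(260,177),T(245,108)))
print("small top",tri(S(724,177),T(164,422)))
print("bar, side, z=.19:")
for n,p in dict(nearcol_in=(409,289),near_out=(412,335),far_in=(400,150),far_out=(398,122),pivot=(404,215)).items(): print(n,plane("side",T(*p),.19).round(4))
for n,p in dict(far_out=(246,74),far_in=(307,64)).items(): print(n,plane("scene",S(*p),.19).round(4))
print("base corners",[plane("side",T(*p),.01).round(3) for p in((330,313),(455,315),(467,428),(328,426))])
print("M bottom scene",[plane("scene",S(*p),0).round(4) for p in((443,372),(525,375))])
print("M bottom side",[plane("side",T(*p),0).round(4) for p in((161,373),(203,386),(232,340))])
print("N bottom side",[plane("side",T(*p),0).round(4) for p in((238,276),(275,270))])
print("M rim side",[plane("side",T(*p),.055).round(4) for p in((161,342),(203,352),(232,307),(193,296))])
print("N rim side",[plane("side",T(*p),.055).round(4) for p in((238,243),(275,236),(262,203),(225,207))])
print(-ctrl.camera_info("wrist")["R"].T@ctrl.camera_info("wrist")["t"])
E
```

```text
M top (array([ 0.6715, -0.0124,  0.1937]), [np.float64(2.9), np.float64(2.9)])
N top (array([ 0.6336, -0.1831,  0.1936]), [np.float64(1.6), np.float64(1.6)])
small top (array([0.667 , 0.1968, 0.1332]), [np.float64(1.4), np.float64(1.4)])
bar, side, z=.19:
nearcol_in [0.4807 0.1015 0.19  ]
near_out [0.4809 0.1562 0.19  ]
far_in [ 0.4798 -0.1083  0.19  ]
far_out [ 0.4797 -0.1614  0.19  ]
pivot [ 0.4804 -0.0005  0.19  ]
far_out [ 0.4784 -0.1592  0.19  ]
far_in [ 0.478  -0.1065  0.19  ]
base corners [array([ 0.544, -0.077,  0.01 ]), array([ 0.416, -0.078,  0.01 ]), array([0.417, 0.079, 0.01 ]), array([0.544, 0.081, 0.01 ])]
M bottom scene [array([ 0.6801, -0.0522,  0.    ]), array([0.7046, 0.0108, 0.    ])]
M bottom side [array([0.71  , 0.0074, 0.    ]), array([0.6663, 0.024 , 0.    ]), array([ 0.6441, -0.0433,  0.    ])]
N bottom side [array([ 0.6471, -0.1484,  0.    ]), array([ 0.6068, -0.1603,  0.    ])]
M rim side [array([0.703 , 0.0225, 0.055 ]), array([0.6616, 0.0349, 0.055 ]), array([ 0.6404, -0.0307,  0.055 ]), array([ 0.6809, -0.0463,  0.055 ])]
N rim side [array([ 0.6436, -0.1358,  0.055 ]), array([ 0.6049, -0.1494,  0.055 ]), array([ 0.6231, -0.2114,  0.055 ]), array([ 0.664 , -0.2024,  0.055 ])]
[0.64935411 0.06619916 0.38433398]
```

Call:
play_rows(translation=[[20, -20, 0], [25, -20, 0], [25, -20, 0], [30, -20, 0], [30, -20, 0], [30, -10, 0], [30, 0, 0], [30, 0, 0], [20, 0, 0], [10, 0, 0]], turn=[[0, 0, 0], [0, 0, 0], [0, 0, 0], [0, 0, 0], [0, 0, 0], [0, 0, 0], [0, 0, 0], [0, 0, 0], [0, 0, 0], [0, 0, 0]], fingers=[1, 1, 1, 1, 1, 1, 1, 1, 1, 1])

```text
time: 0.98
position: [0.6488, -0.2545, 0.3318]
tool_rot: [-1.209, 1.213, -1.214]
ft_force: [-0.4, -0.3, -0.8]
grip_width: 1.003
```

```bash
python3 - <<'E'
from h import *
import json
s=ctrl.get_state();c=ctrl.camera_info("wrist");im=ctrl.get_image("wrist");si=ctrl.get_image("side")
print(s["position"],s["tool_rot"],s["time"])
json.dump({k:np.array(v).tolist() for k,v in c.items()},open("w1.json","w"))
cv2.imwrite("pics/w1.png",im);cv2.imwrite("pics/w1big.png",cv2.resize(im[0:230,180:480],None,fx=2.6,fy=2.6,interpolation=cv2.INTER_CUBIC))
cv2.imwrite("pics/side1.png",cv2.resize(si[110:340,210:440],None,fx=2.6,fy=2.6,interpolation=cv2.INTER_CUBIC))
E
```

```text
[ 0.64881012 -0.25447223  0.33178096] [-1.2094159   1.21314241 -1.21355104] 0.9833
```

View pics/w1big.png

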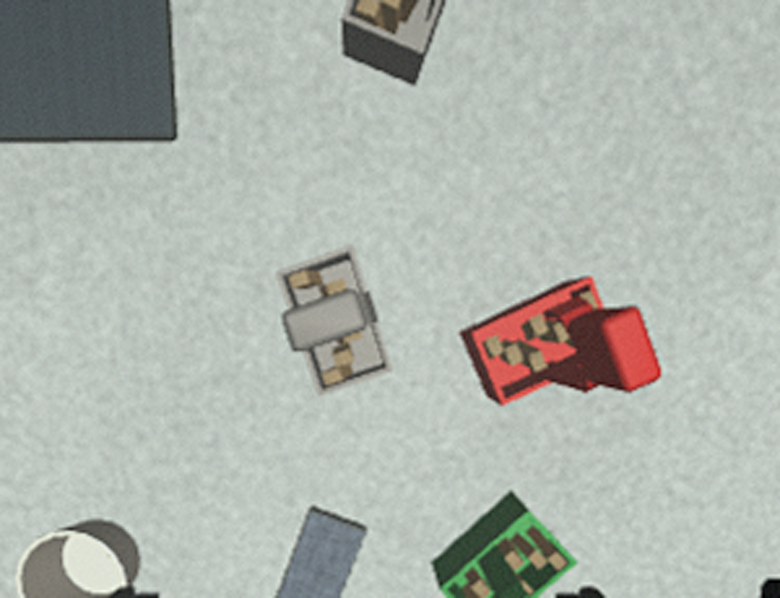

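View pics/side1.png

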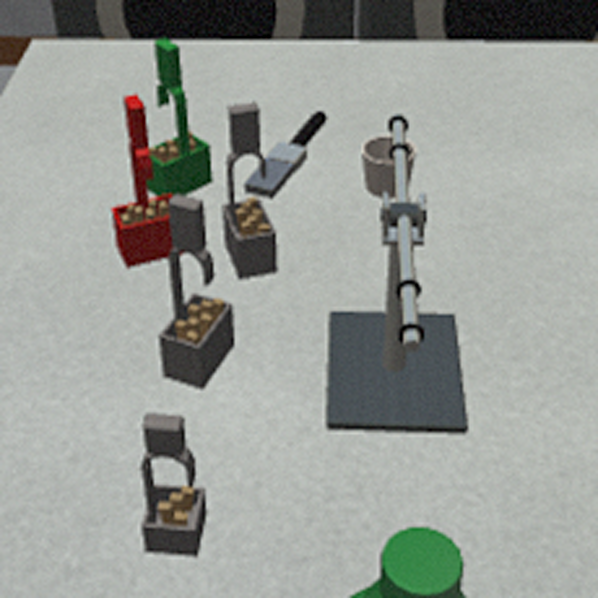

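N is at wrist-crop (326,319), with its strap on the right (+x). The red look-alike is at (560,340), well clear.

```bash
python3 - <<'E'
from h import *
import json
c={k:np.array(v) for k,v in json.load(open("w1.json")).items()}
W=lambda u,v:(180+u/2.6,v/2.6)
im=cv2.imread("pics/w1.png")
P=lambda p,z:plane("w",W(*p),z,c)
print("top c",P((325,319),.195))
r=[P(p,.055) for p in((277,272),(350,247),(388,368),(323,392))]
r=np.array(r)[:,:2];print(r.round(4),r.mean(0))
e=(r[0]+r[1]-r[2]-r[3]);print("yaw",np.degrees(np.arctan2(-e[0],e[1])))
e=(r[1]+r[2]-r[0]-r[3]);print("yaw",np.degrees(np.arctan2(e[1],e[0])), np.linalg.norm(r[0]-r[1]),np.linalg.norm(r[1]-r[2]))
# block mask
hsv=cv2.cvtColor(im,cv2.COLOR_BGR2HSV)
u,v=map(int,W(325,319)); print(im[v,u])
m=(np.abs(im.astype(int)-im[v,u]).max(2)<22).astype(np.uint8)
n,l,st,ct=cv2.connectedComponentsWithStats(m,connectivity=4); k=l[v,u];print(st[k],ct[k])
pts=cv2.findNonZero((l==k).astype(np.uint8));rc=cv2.minAreaRect(pts);print(rc); print(plane("w",rc[0],.195,c))
# M bottom near corners
print("M bin bottom", [P(p,0).round(4) for p in((344,50),(415,83))],[P(p,.055).round(4) for p in((345,17),(418,50))])
E
```

```text
top c [ 0.63684801 -0.18628248  0.195     ]
[[ 0.6058 -0.1609]
 [ 0.6451 -0.1484]
 [ 0.6657 -0.2119]
 [ 0.6295 -0.2249]] [ 0.63650523 -0.18653508]
yaw 19.192038068876638
yaw 18.67079245790707 0.041261991965261084 0.06675029901462505
[157 167 166]
[291 113  28  20 321] [304.78504673 122.52647975]
((304.5500183105469, 122.65000915527344), (12.332881927490234, 26.56313133239746), 71.56504821777344)
[ 0.63641411 -0.1862409   0.195     ]
M bin bottom [array([ 0.6419, -0.0378,  0.    ]), array([ 0.6824, -0.0549,  0.    ])] [array([ 0.6433, -0.0398,  0.055 ]), array([ 0.6799, -0.0547,  0.055 ])]
```

Call:
play_rows(translation=[[-20, 0, -4], [-28, 0, -4], [-20, 0, -4], [0, 20, 0], [0, 30, 0], [0, 30, 0], [0, 20, 0], [0, 0, 0], [0, 0, 0], [0, 0, 0]], turn=[[0, 0, 0], [0, 0, 0], [0, 0, 0], [0, -0.11, 0], [0, -0.11, 0], [0, -0.11, 0], [0, 0, 0], [0, 0, 0], [0, 0, 0], [0, 0, 0]], fingers=[1, 1, 1, 1, 1, 1, 1, 1, 1, 1])

```text
time: 1.92
position: [0.6391, -0.1807, 0.2345]
tool_rot: [-1.346, 0.96, -0.963]
ft_force: [0.5, -0.6, -0.6]
grip_width: 1.0
```

```bash
cat > st.py <<'E'
from h import *
from scipy.spatial.transform import Rotation as Ro
s=ctrl.get_state();M=Ro.from_rotvec(s["tool_rot"]).as_matrix()
print(s["time"],"pos",s["position"].round(4),"yaw",np.arctan2(M[1,2],M[0,2]).round(4),"tilt",M[2].round(4),"f",np.round(s["ft_force"],1),"w",round(s["grip_width"]*87,1))
import sys
if len(sys.argv)>3:
    d=np.array([float(x) for x in sys.argv[1:4]])-s["position"];print("tool delta mm",(M.T@d*1e3).round(1))
E
python3 st.py .6366 -.1864 .151
```

```text
1.9167 pos [ 0.6391 -0.1807  0.2345] yaw 0.3314 tilt [ 8.0e-04 -1.0e+00  2.4e-03] f [ 0.5 -0.6 -0.6] w 87.0
tool delta mm [ 4.5 83.5 -4.4]
```

Call:
play_rows(translation=[[2, 0, -2], [2, 15, -2], [0, 20, 0], [0, 25, 0], [0, 15, 0], [0, 7, 0], [0, 0, 0], [0, 0, 0], [0, 0, 0], [0, 0, 0]], turn=[[0, 0, 0], [0, 0, 0], [0, 0, 0], [0, 0, 0], [0, 0, 0], [0, 0, 0], [0, 0, 0], [0, 0, 0], [0, 0, 0], [0, 0, 0]], fingers=[1, 1, 1, 1, 1, 1, 1, 1, 1, 1])

```text
time: 2.75
position: [0.6366, -0.1874, 0.1526]
tool_rot: [-1.346, 0.96, -0.965]
ft_force: [0.4, -0.9, 0.7]
grip_width: 1.001
```

```bash
python3 st.py .6366 -.1864 .151; python3 - <<'E'
from h import *
a=ctrl.get_image("side")[110:230,270:350];b=ctrl.get_image("scene")[170:290,225:305]
cv2.imwrite("pics/g1.png",np.hstack([cv2.resize(x,None,fx=4.8,fy=4.8,interpolation=cv2.INTER_CUBIC) for x in(a,b)]))
E
```

```text
2.75 pos [ 0.6366 -0.1874  0.1526] yaw 0.33 tilt [ 0.0019 -1.      0.0027] f [ 0.4 -0.9  0.7] w 87.1
tool delta mm [-1.   1.6  0.3]
```

View pics/g1.png

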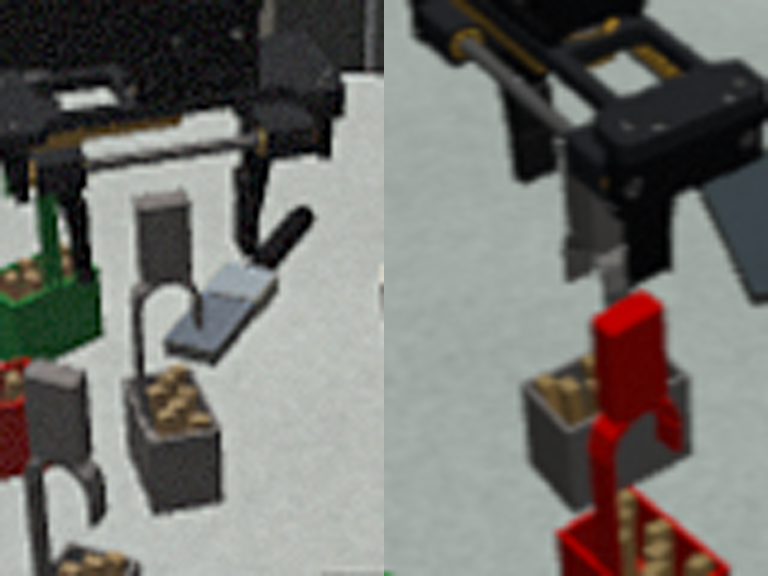

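Block N lies midway between the fingers (side crop: block at 163, fingers at 75 and 255). Closing.

Call:
play_rows(translation=[[0, 0, 0], [0, 0, 0], [0, 0, 0], [0, 0, 0], [0, 0, 0], [0, 0, 0], [0, 0, 0], [0, 0, 0], [0, 0, 0], [0, 0, 0]], turn=[[0, 0, 0], [0, 0, 0], [0, 0, 0], [0, 0, 0], [0, 0, 0], [0, 0, 0], [0, 0, 0], [0, 0, 0], [0, 0, 0], [0, 0, 0]], fingers=[0.5, 0, -0.2, -0.4, -0.6, -0.8, -1, -1, -1, -1], grip_force=25)

```text
time: 3.68
position: [0.6356, -0.1871, 0.1506]
tool_rot: [-1.347, 0.963, -0.963]
ft_force: [-0.0, 0.5, -1.8]
grip_width: 0.343
```

```bash
python3 st.py .6366 -.1864 .151
```

```text
3.6833 pos [ 0.6356 -0.1871  0.1506] yaw 0.33 tilt [ 0.e+00 -1.e+00  2.e-04] f [-0.   0.5 -1.8] w 29.8
tool delta mm [-0.3 -0.4  1.2]
```

Call:
play_rows(translation=[[0, -10, 0], [0, -20, 0], [0, -25, 0], [0, -25, 0], [0, -20, 0], [0, -5, 0], [0, 0, 0], [0, 0, 0], [0, 0, 0], [0, 0, 0]], turn=[[0, 0, 0], [0, 0, 0], [0, 0, 0], [0, 0, 0], [0, 0.066, 0], [0, 0.066, 0], [0, 0.066, 0], [0, 0.066, 0], [0, 0.066, 0], [0, 0, 0]], fingers=[-1, -1, -1, -1, -1, -1, -1, -1, -1, -1])

```text
time: 4.52
position: [0.6354, -0.1871, 0.2561]
tool_rot: [-1.208, 1.21, -1.211]
ft_force: [-0.1, 0.4, -2.1]
grip_width: 0.347
```

```bash
python3 st.py .570 -.131 .256; python3 - <<'E'
from h import *
a=ctrl.get_image("side")[90:290,250:450];b=ctrl.get_image("scene")[130:330,180:380]
cv2.imwrite("pics/g2.png",np.hstack([cv2.resize(x,None,fx=2,fy=2,interpolation=cv2.INTER_CUBIC) for x in(a,b)]))
E
```

```text
4.5167 pos [ 0.6354 -0.1871  0.2561] yaw -0.0016 tilt [ 1.e-04 -1.e+00  1.e-04] f [-0.1  0.4 -2.1] w 30.2
tool delta mm [-56.    0.1 -65.5]
```

View pics/g2.png

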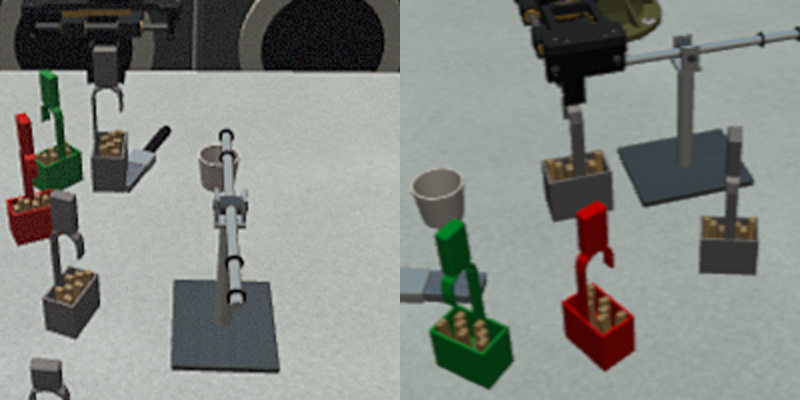

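N hangs upright in the gripper, in line with the bar. Moving it over to the right place and hooking it on from the +x side.

Call:
play_rows(translation=[[-10, 0, -5], [-20, 0, -20], [-20, 0, -20], [-5, 0, -20], [0, 0, -20], [0, 0, -20], [0, 0, -20], [0, 0, -20], [0, 0, -10], [0, 0, 0]], turn=[[0, 0, 0], [0, 0, 0], [0, 0, 0], [0, 0, 0], [0, 0, 0], [0, 0, 0], [0, 0, 0], [0, 0, 0], [0, 0, 0], [0, 0, 0]], fingers=[-1, -1, -1, -1, -1, -1, -1, -1, -1, -1])

```text
time: 5.45
position: [0.4788, -0.1319, 0.2562]
tool_rot: [-1.209, 1.209, -1.209]
ft_force: [-0.1, 0.5, -1.3]
grip_width: 0.342
```

```bash
python3 st.py .48 -.132 .236; python3 - <<'E'
from h import *
a=ctrl.get_image("side")[90:290,250:450];b=ctrl.get_image("scene")[90:290,200:400]
cv2.imwrite("pics/g3.png",np.hstack([cv2.resize(x,None,fx=2,fy=2,interpolation=cv2.INTER_CUBIC) for x in(a,b)]))
E
```

```text
5.45 pos [ 0.4788 -0.1319  0.2562] yaw 0.0002 tilt [ 2.e-04 -1.e+00  4.e-04] f [-0.1  0.5 -1.3] w 29.8
tool delta mm [ 0.1 20.2  1.2]
```

View pics/g3.png

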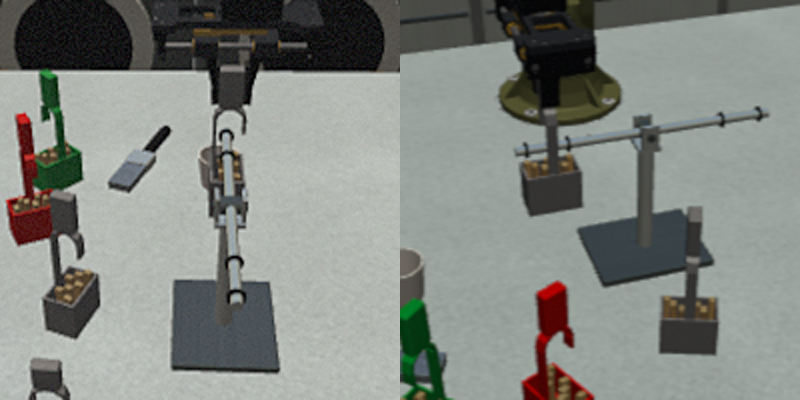

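The bar at side crop (228,135) is inside the hook opening. Lowering.

Call:
play_rows(translation=[[0, 10, 0], [0, 15, 0], [0, 15, 0], [0, 8, 0], [0, 5, 0], [0, 4, 0], [0, 3, 0], [0, 3, 0], [0, 2, 0], [0, 0, 0]], turn=[[0, 0, 0], [0, 0, 0], [0, 0, 0], [0, 0, 0], [0, 0, 0], [0, 0, 0], [0, 0, 0], [0, 0, 0], [0, 0, 0], [0, 0, 0]], fingers=[-1, -1, -1, -1, -1, -1, -1, -1, -1, -1])

```text
time: 6.38
position: [0.4808, -0.1321, 0.1907]
tool_rot: [-1.209, 1.209, -1.21]
ft_force: [0.9, -0.1, -1.1]
grip_width: 0.346
```

```bash
python3 st.py .48 -.132 .188; python3 - <<'E'
from h import *
a=ctrl.get_image("side")[90:290,250:450];b=ctrl.get_image("scene")[90:290,200:400]
cv2.imwrite("pics/g4.png",np.hstack([cv2.resize(x,None,fx=2,fy=2,interpolation=cv2.INTER_CUBIC) for x in(a,b)]))
E
```

```text
6.3833 pos [ 0.4808 -0.1321  0.1907] yaw 0.0001 tilt [ 1.e-04 -1.e+00  8.e-04] f [ 0.9 -0.1 -1.1] w 30.1
tool delta mm [-0.1  2.7 -0.8]
```

View pics/g4.png

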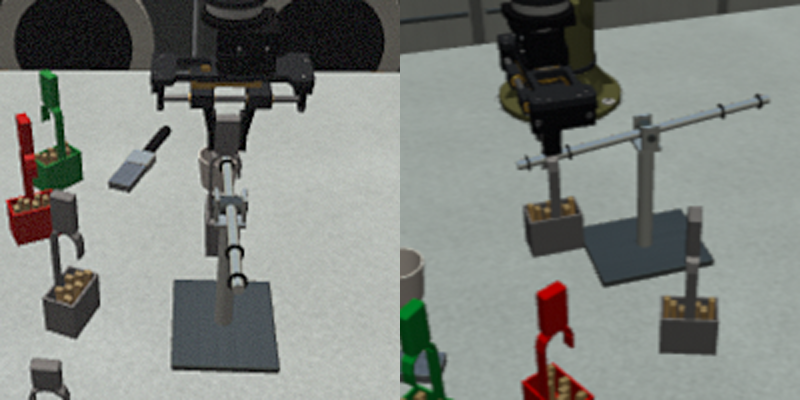

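N is hooked between its collars (scene crop 552,160) and the bar is tipping. Lowering 2 mm more, then opening.

Call:
play_rows(translation=[[0, 2, 0], [0, 0, 0], [0, 0, 0], [0, 0, 0], [0, 0, 0], [0, 0, 0], [0, 0, 0], [0, 0, 0], [0, 0, 0], [0, 0, 0]], turn=[[0, 0, 0], [0, 0, 0], [0, 0, 0], [0, 0, 0], [0, 0, 0], [0, 0, 0], [0, 0, 0], [0, 0, 0], [0, 0, 0], [0, 0, 0]], fingers=[-1, -1, -0.25, -0.2, -0.1, 0.1, 0.4, 0.7, 1, 1])

```text
time: 7.32
position: [0.4805, -0.1321, 0.1886]
tool_rot: [-1.209, 1.209, -1.209]
ft_force: [-1.0, 0.4, 0.2]
grip_width: 0.747
```

Call:
play_rows(translation=[[0, -10, 0], [0, -20, 0], [0, -30, 0], [0, -30, 0], [0, -20, 0], [0, -10, 0], [0, 0, 0], [0, 0, 0], [0, 0, 0], [0, 0, 0]], turn=[[0, 0, 0], [0, 0, 0], [0, 0, 0], [0, 0, 0], [0, 0, 0], [0, 0, 0], [0, 0, 0], [0, 0, 0], [0, 0, 0], [0, 0, 0]], fingers=[1, 1, 1, 1, 1, 1, 1, 1, 1, 1])

```text
time: 8.15
position: [0.4797, -0.1319, 0.3068]
tool_rot: [-1.211, 1.212, -1.207]
ft_force: [-0.3, 1.1, 0.3]
grip_width: 0.993
```

```bash
python3 st.py .65 -.09 .31; python3 - <<'E'
from h import *
a=ctrl.get_image("side")[90:290,250:450];b=ctrl.get_image("scene")[90:290,200:400]
cv2.imwrite("pics/g5.png",np.hstack([cv2.resize(x,None,fx=2,fy=2,interpolation=cv2.INTER_CUBIC) for x in(a,b)]))
E
```

```text
8.15 pos [ 0.4797 -0.1319  0.3068] yaw 0.0 tilt [-7.e-04 -1.e+00 -3.e-03] f [-0.3  1.1  0.3] w 86.4
tool delta mm [-41.9  -3.7 170.3]
```

View pics/g5.png

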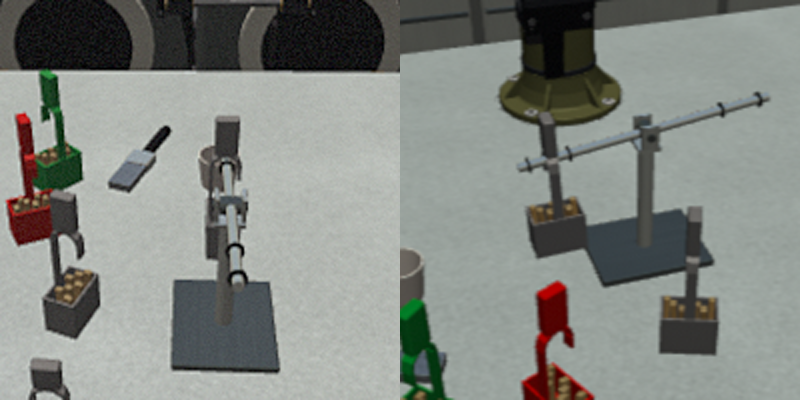

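N hangs between its collars (scene crop 553,165) and the bar is at its stop, as expected. Now a close look at M.

Call:
play_rows(translation=[[-5, -5, 10], [-8, -10, 20], [-8, -10, 30], [-8, 0, 30], [-8, 0, 30], [-8, 0, 30], [-7, 0, 20], [0, 0, 10], [0, 0, 0], [0, 0, 0]], turn=[[0, 0, 0], [0, 0, 0], [0, 0, 0], [0, 0, 0], [0, 0, 0], [0, 0, 0], [0, 0, 0], [0, 0, 0], [0, 0, 0], [0, 0, 0]], fingers=[1, 1, 1, 1, 1, 1, 1, 1, 1, 1])

```text
time: 9.08
position: [0.6603, -0.0801, 0.3321]
tool_rot: [-1.211, 1.211, -1.208]
ft_force: [-0.4, -0.1, 0.1]
grip_width: 0.999
```

```bash
python3 st.py; python3 - <<'E'
from h import *
import json
c=ctrl.camera_info("wrist");im=ctrl.get_image("wrist")
json.dump({k:np.array(v).tolist() for k,v in c.items()},open("w2.json","w"))
cv2.imwrite("pics/w2.png",im);cv2.imwrite("pics/w2big.png",cv2.resize(im[40:210,220:440],None,fx=3.5,fy=3.5,interpolation=cv2.INTER_CUBIC))
E
```

```text
9.0833 pos [ 0.6603 -0.0801  0.3321] yaw 0.0001 tilt [ 0.     -1.     -0.0026] f [-0.4 -0.1  0.1] w 86.9
```

View pics/w2big.png

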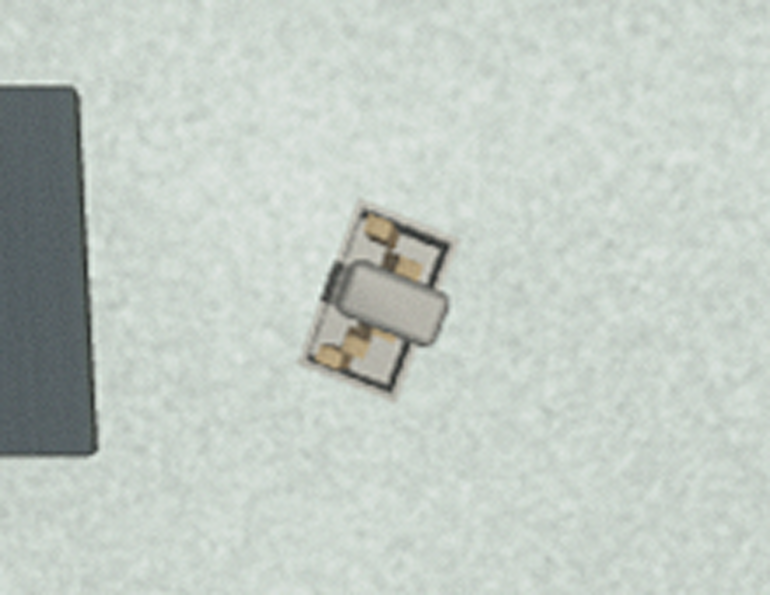

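```bash
python3 - <<'E'
from h import *
import json
c={k:np.array(v) for k,v in json.load(open("w2.json")).items()}
W=lambda u,v:(220+u/3.5,40+v/3.5)
im=cv2.imread("pics/w2.png")
r=np.array([plane("w",W(*p),.055,c) for p in((362,200),(455,238),(396,400),(302,364))])[:,:2]
print(r.round(4),r.mean(0))
e=(r[0]+r[1]-r[2]-r[3]);print("yaw",np.degrees(np.arctan2(-e[0],e[1])))
e=(r[1]+r[2]-r[0]-r[3]);print("yaw",np.degrees(np.arctan2(e[1],e[0])))
print("top",plane("w",W(396,301),.195,c))
u,v=map(int,W(396,301))
m=(np.abs(im.astype(int)-im[v,u]).max(2)<18).astype(np.uint8)
n,l,st,ct=cv2.connectedComponentsWithStats(m,connectivity=4); k=l[v,u];print(st[k])
rc=cv2.minAreaRect(cv2.findNonZero((l==k).astype(np.uint8)));print(rc,plane("w",rc[0],.195,c))
E
python3 st.py .673 -.0125 .151
```

```text
[[ 0.668   0.0237]
 [ 0.7054  0.0092]
 [ 0.6826 -0.0552]
 [ 0.6437 -0.0405]] [ 0.67492225 -0.01567662]
yaw -20.12455337708634
yaw -20.901264783811712
top [ 0.67512831 -0.01481423  0.195     ]
[320 117  26  20 284]
((332.048828125, 126.16716003417969), (25.890987396240234, 11.585672378540039), 22.380136489868164) [ 0.67407016 -0.01497195  0.195     ]
9.1333 pos [ 0.6599 -0.0805  0.3328] yaw -0.0004 tilt [ 2.0e-04 -1.0e+00 -1.7e-03] f [-0.3  0.6  0.7] w 86.6
tool delta mm [-68.  181.7  13.4]
```

Call:
play_rows(translation=[[-15, 0, 5], [-25, 0, 5], [-20, 0, 5], [-5, 20, 0], [0, 30, 0], [0, 30, 0], [0, 20, 0], [0, 0, 0], [0, 0, 0], [0, 0, 0]], turn=[[0, 0, 0], [0, 0, 0], [0, 0, 0], [0, 0, 0], [0, 0.12, 0], [0, 0.12, 0], [0, 0.12, 0], [0, 0, 0], [0, 0, 0], [0, 0, 0]], fingers=[1, 1, 1, 1, 1, 1, 1, 1, 1, 1])

```text
time: 9.97
position: [0.6762, -0.0146, 0.2359]
tool_rot: [-1.016, 1.465, -1.468]
ft_force: [-0.1, -0.5, 0.7]
grip_width: 0.997
```

```bash
python3 st.py .6748 -.0153 .151
```

```text
9.9667 pos [ 0.6762 -0.0146  0.2359] yaw -0.3568 tilt [-0.0014 -1.      0.0029] f [-0.1 -0.5  0.7] w 86.7
tool delta mm [ 1.3 84.9 -1.3]
```

Call:
play_rows(translation=[[1, 10, -1], [0, 20, 0], [0, 25, 0], [0, 18, 0], [0, 9, 0], [0, 0, 0], [0, 0, 0], [0, 0, 0], [0, 0, 0], [0, 0, 0]], turn=[[0, 0, 0], [0, 0, 0], [0, 0, 0], [0, 0, 0], [0, 0, 0], [0, 0, 0], [0, 0, 0], [0, 0, 0], [0, 0, 0], [0, 0, 0]], fingers=[1, 1, 1, 1, 1, 1, 1, 1, 1, 1])

```text
time: 10.8
position: [0.6751, -0.0157, 0.1532]
tool_rot: [-1.015, 1.467, -1.47]
ft_force: [-0.6, -0.2, 0.5]
grip_width: 1.002
```

```bash
python3 st.py .6748 -.0153 .151; python3 - <<'E'
from h import *
a=ctrl.get_image("side")[150:270,240:320];b=ctrl.get_image("scene")[170:290,305:385]
cv2.imwrite("pics/g6.png",np.hstack([cv2.resize(x,None,fx=4.8,fy=4.8,interpolation=cv2.INTER_CUBIC) for x in(a,b)]))
E
```

```text
10.8 pos [ 0.6751 -0.0157  0.1532] yaw -0.3599 tilt [-9.0e-04 -1.0e+00  2.5e-03] f [-0.6 -0.2  0.5] w 87.2
tool delta mm [-0.3  2.2 -0.5]
```

View pics/g6.png

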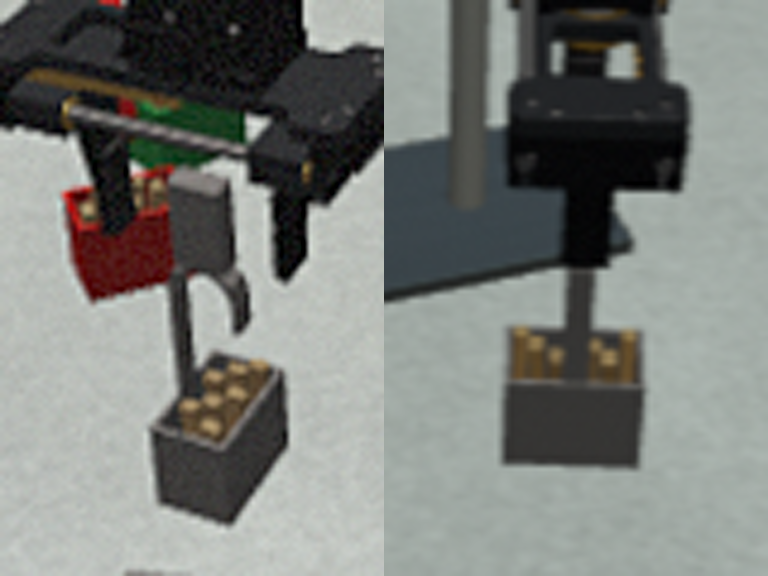

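M's block sits midway between the fingers (side crop: block at 200, fingers at 115 and 290). Its strap is on +x with the lip towards the robot. Closing.

Call:
play_rows(translation=[[0, 1, 0], [0, 0, 0], [0, 0, 0], [0, 0, 0], [0, 0, 0], [0, 0, 0], [0, 0, 0], [0, 0, 0], [0, 0, 0], [0, 0, 0]], turn=[[0, 0, 0], [0, 0, 0], [0, 0, 0], [0, 0, 0], [0, 0, 0], [0, 0, 0], [0, 0, 0], [0, 0, 0], [0, 0, 0], [0, 0, 0]], fingers=[0.5, 0, -0.2, -0.4, -0.6, -0.8, -1, -1, -1, -1], grip_force=25)

```text
time: 11.73
position: [0.6743, -0.0157, 0.1506]
tool_rot: [-1.017, 1.469, -1.469]
ft_force: [-0.7, 0.1, -0.1]
grip_width: 0.344
```

```bash
python3 st.py .6748 -.0153 .151
```

```text
11.7333 pos [ 0.6743 -0.0157  0.1506] yaw -0.36 tilt [ 0.e+00 -1.e+00  1.e-04] f [-0.7  0.1 -0.1] w 29.9
tool delta mm [-0.5 -0.4  0.4]
```

Call:
play_rows(translation=[[0, -10, 0], [0, -20, 0], [0, -25, 0], [0, -25, 0], [0, -25, 0], [0, -15, 0], [0, -3, 0], [0, 0, 0], [0, 0, 0], [0, 0, 0]], turn=[[0, 0, 0], [0, 0, 0], [0, 0, 0], [0, 0, 0], [0, -0.09, 0], [0, -0.09, 0], [0, -0.09, 0], [0, -0.09, 0], [0, 0, 0], [0, 0, 0]], fingers=[-1, -1, -1, -1, -1, -1, -1, -1, -1, -1])

```text
time: 12.57
position: [0.6741, -0.0158, 0.2737]
tool_rot: [-1.208, 1.211, -1.211]
ft_force: [1.0, 0.3, -1.7]
grip_width: 0.345
```

Call:
play_rows(translation=[[-10, 0, -10], [-20, 0, -15], [-30, 0, -20], [-30, 0, -20], [-30, 0, -20], [-20, 0, -10], [-5, 0, 0], [0, 0, 0], [0, 0, 0], [0, 0, 0]], turn=[[0, 0, 0], [0, 0, 0], [0, 0, 0], [0, 0, 0], [0, 0, 0], [0, 0, 0], [0, 0, 0], [0, 0, 0], [0, 0, 0], [0, 0, 0]], fingers=[-1, -1, -1, -1, -1, -1, -1, -1, -1, -1])

```text
time: 13.4
position: [0.5799, 0.1271, 0.2733]
tool_rot: [-1.209, 1.211, -1.213]
ft_force: [0.1, -0.2, -2.3]
grip_width: 0.342
```

```bash
python3 st.py .48 .129 .274; python3 - <<'E'
from h import *
a=ctrl.get_image("side")[90:330,230:430];b=ctrl.get_image("scene")[60:300,240:440]
cv2.imwrite("pics/g7.png",np.hstack([cv2.resize(x,None,fx=2,fy=2,interpolation=cv2.INTER_CUBIC) for x in(a,b)]))
E
```

```text
13.4 pos [0.5799 0.1271 0.2733] yaw -0.0036 tilt [ 1.3e-03 -1.0e+00 -1.0e-04] f [ 0.1 -0.2 -2.3] w 29.8
tool delta mm [ -1.5  -0.7 -99.9]
```

View pics/g7.png

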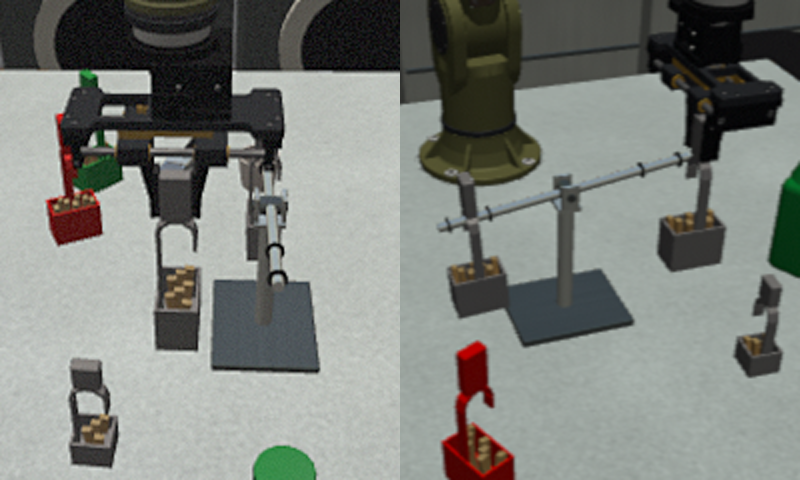

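M is aligned and the raised left place is ahead of it. Moving in sideways.

Call:
play_rows(translation=[[-1, 0, -5], [0, 0, -15], [0, 0, -20], [0, 0, -20], [0, 0, -20], [0, 0, -13], [0, 0, -6], [0, 0, 0], [0, 0, 0], [0, 0, 0]], turn=[[0, 0, 0], [0, 0, 0], [0, 0, 0], [0, 0, 0], [0, 0, 0], [0, 0, 0], [0, 0, 0], [0, 0, 0], [0, 0, 0], [0, 0, 0]], fingers=[-1, -1, -1, -1, -1, -1, -1, -1, -1, -1])

```text
time: 14.33
position: [0.481, 0.13, 0.2736]
tool_rot: [-1.208, 1.209, -1.21]
ft_force: [-0.2, -0.3, -1.3]
grip_width: 0.343
```

```bash
python3 st.py .48 .129 .206; python3 - <<'E'
from h import *
a=ctrl.get_image("side")[90:330,230:430];b=ctrl.get_image("scene")[60:300,240:440]
cv2.imwrite("pics/g8.png",np.hstack([cv2.resize(x,None,fx=2,fy=2,interpolation=cv2.INTER_CUBIC) for x in(a,b)]))
E
```

```text
14.3333 pos [0.481  0.13   0.2736] yaw -0.0008 tilt [-0.e+00 -1.e+00  6.e-04] f [-0.2 -0.3 -1.3] w 29.9
tool delta mm [ 1.  67.6 -1.1]
```

View pics/g8.png

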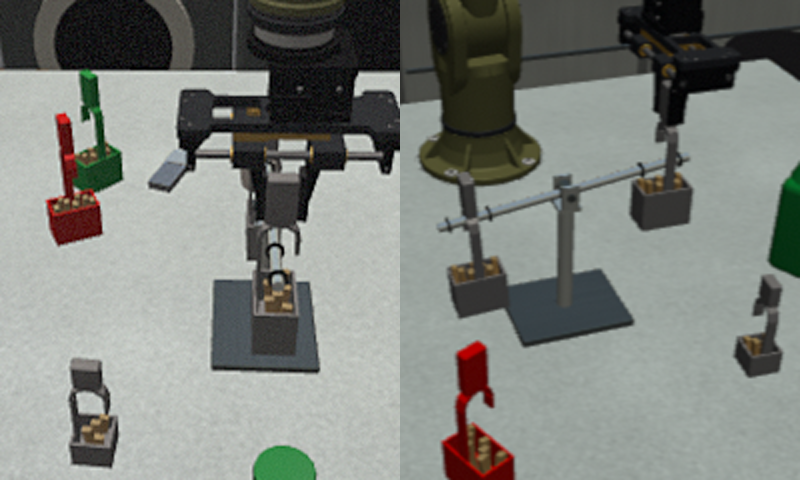

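The bar is inside M's hook with a collar on each side. Lowering to the level-bar height.

Call:
play_rows(translation=[[0, 10, 0], [0, 15, 0], [0, 12, 0], [0, 8, 0], [0, 5, 0], [0, 4, 0], [0, 4, 0], [0, 4, 0], [0, 3, 0], [0, 2, 0]], turn=[[0, 0, 0], [0, 0, 0], [0, 0, 0], [0, 0, 0], [0, 0, 0], [0, 0, 0], [0, 0, 0], [0, 0, 0], [0, 0, 0], [0, 0, 0]], fingers=[-1, -1, -1, -1, -1, -1, -1, -1, -1, -1])

```text
time: 15.27
position: [0.4806, 0.1306, 0.2067]
tool_rot: [-1.208, 1.208, -1.209]
ft_force: [0.1, 1.0, -0.7]
grip_width: 0.339
```

```bash
python3 st.py .48 .129 .206; python3 - <<'E'
from h import *
a=ctrl.get_image("side")[90:330,230:430];b=ctrl.get_image("scene")[60:300,240:440]
cv2.imwrite("pics/g9.png",np.hstack([cv2.resize(x,None,fx=2,fy=2,interpolation=cv2.INTER_CUBIC) for x in(a,b)]))
E
```

```text
15.2667 pos [0.4806 0.1306 0.2067] yaw 0.0002 tilt [-4.0e-04 -1.0e+00  1.1e-03] f [ 0.1  1.  -0.7] w 29.5
tool delta mm [ 1.6  0.7 -0.6]
```

View pics/g9.png

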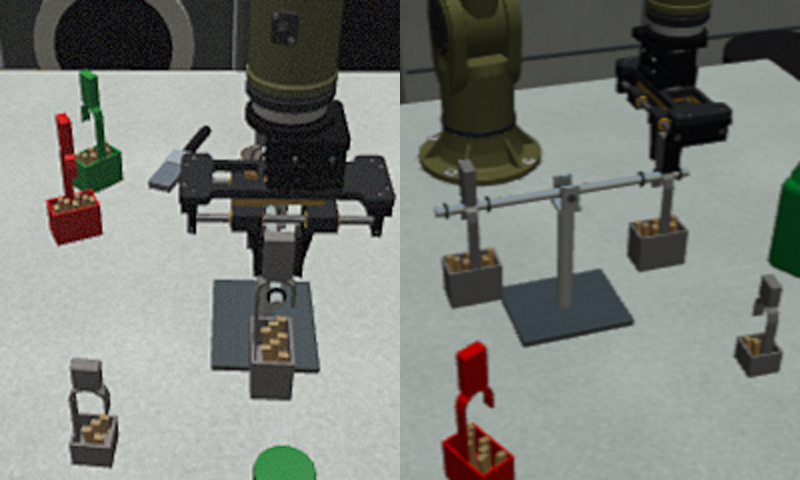

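Both hang and the bar looks level. Opening gently, then rising and clearing.

Call:
play_rows(translation=[[0, 0, 0], [0, 0, 0], [0, 0, 0], [0, 0, 0], [0, 0, 0], [0, 0, 0], [0, 0, 0], [0, 0, 0], [0, 0, 0], [0, 0, 0]], turn=[[0, 0, 0], [0, 0, 0], [0, 0, 0], [0, 0, 0], [0, 0, 0], [0, 0, 0], [0, 0, 0], [0, 0, 0], [0, 0, 0], [0, 0, 0]], fingers=[-1, -0.25, -0.2, -0.1, 0.1, 0.4, 0.7, 1, 1, 1])

```text
time: 16.2
position: [0.4802, 0.1303, 0.2066]
tool_rot: [-1.209, 1.209, -1.209]
ft_force: [-0.2, -0.5, 0.3]
grip_width: 0.82
```

Call:
play_rows(translation=[[0, -10, 0], [0, -20, 0], [0, -30, 0], [0, -30, 0], [0, -25, 0], [0, -15, 0], [0, -10, 0], [0, 0, 0], [0, 0, 0], [0, 0, 0]], turn=[[0, 0, 0], [0, 0, 0], [0, 0, 0], [0, 0, 0], [0, 0, 0], [0, 0, 0], [0, 0, 0], [0, 0, 0], [0, 0, 0], [0, 0, 0]], fingers=[1, 1, 1, 1, 1, 1, 1, 1, 1, 1])

```text
time: 17.03
position: [0.4797, 0.1301, 0.3453]
tool_rot: [-1.211, 1.21, -1.209]
ft_force: [-0.8, -0.5, 0.1]
grip_width: 1.002
```

```bash
python3 st.py; python3 - <<'E'
from h import *
a=ctrl.get_image("side")[90:330,230:430];b=ctrl.get_image("scene")[60:300,240:440]
cv2.imwrite("pics/g10.png",np.hstack([cv2.resize(x,None,fx=2,fy=2,interpolation=cv2.INTER_CUBIC) for x in(a,b)]))
E
```

```text
17.0333 pos [0.4797 0.1301 0.3453] yaw 0.0 tilt [ 6.e-04 -1.e+00 -2.e-03] f [-0.8 -0.5  0.1] w 87.1
```

View pics/g10.png

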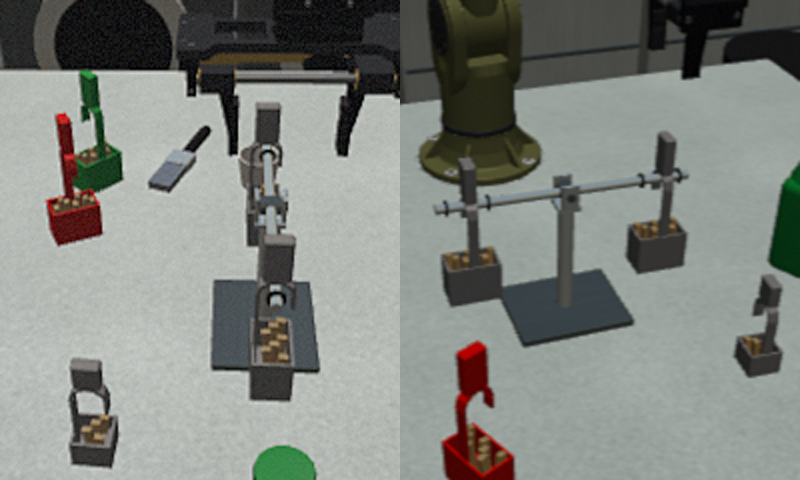

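Call:
play_rows(translation=[[0, 0, 0], [0, 0, 0], [0, 0, 0], [0, 0, 0], [0, 0, 0], [0, 0, 0], [0, 0, 0], [0, 0, 0], [0, 0, 0], [0, 0, 0]], turn=[[0, 0, 0], [0, 0, 0], [0, 0, 0], [0, 0, 0], [0, 0, 0], [0, 0, 0], [0, 0, 0], [0, 0, 0], [0, 0, 0], [0, 0, 0]], fingers=[1, 1, 1, 1, 1, 1, 1, 1, 1, 1])

```text
time: 17.97
position: [0.4802, 0.1303, 0.3466]
tool_rot: [-1.209, 1.209, -1.209]
ft_force: [0.6, 0.5, -0.4]
grip_width: 1.001
```

```bash
python3 - <<'E'
from h import *
b0=cv2.imread("pics/g10.png")[:,400:]
b=cv2.resize(ctrl.get_image("scene")[110:230,240:440],None,fx=4,fy=4,interpolation=cv2.INTER_CUBIC)
cv2.imwrite("pics/g11.png",b)
for n,y in(("R",-.131),("L",.13)):
  for dz,h in((.19,"bar"),(.250,"blocktop"),(.152,"mid")):
    p=proj([.48,y,dz],C["scene"]); print(n,h,((p-[240,110])*4).round())
for y in(-.17,.17): print("bar end if level",((proj([.48,y-.001,.19],C["scene"])-[240,110])*4).round())
E
```

```text
R bar [139. 214.]
R blocktop [134. 128.]
R mid [142. 266.]
L bar [524. 153.]
L blocktop [532.  70.]
L mid [519. 203.]
bar end if level [ 75. 225.]
bar end if level [578. 144.]
```

View pics/g11.png

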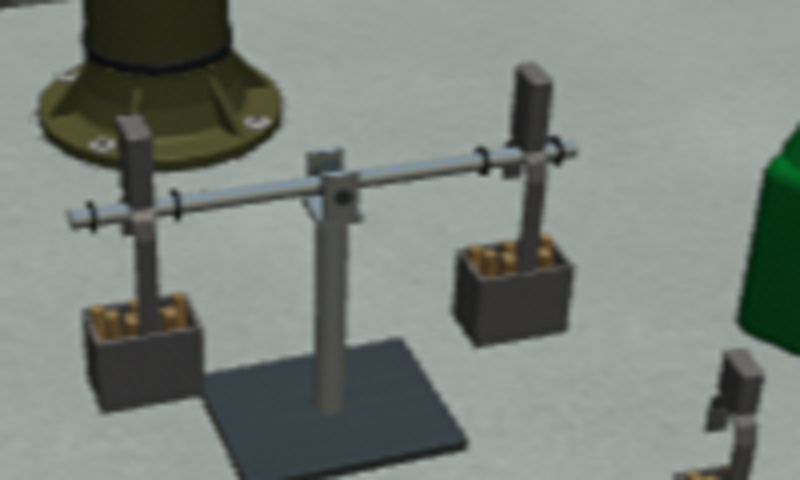

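The bar ends are at (72,219) and (576,150), about 1.5° from level. Both caddies sit between their collars with no visible motion since the last picture. Handing in.

```bash
python3 -c "
from bench import ctrl
print(ctrl.close_job())"
```

```text
the job is handed in; nothing more can be done
None
```

I hung both large grey caddies on the bar, one at the right place and one at the left, and handed the job in at about 18 s of the 69 s allowed. The small, green and red caddies were not touched.

**Last checks:** in the final scene picture both hooks sat between their collars, with the caddies within about 10 mm of the middle of each place. The bar was about 1.5° from level, left side slightly low, against the 5° limit. The open gripper was about 95 mm above the caddies and touching nothing. Nothing had moved visibly in the second before handing in.

**What disagreed:** the scene and side cameras placed the caddies 3–4 mm from where the wrist camera did, so I used the wrist values for both grasps. No checks failed.

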